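Find the full gas canister at the beer tap

ROBOT

A 7-joint arm with a two-finger parallel gripper is mounted at the origin on the work surface. World frame = base frame: x ahead of the robot, y to its left, z up, the work surface at z = 0. Lengths are in m, angles in rad, forces in N, time in s.
With the tool pointing down it reaches from about 0.425 to 0.875 m from the base axis. Payload 4.7 kg.
Tool frame: the origin (TCP) lies at the very end of the fingers, on their centre line; the grasp point (between the pads) lies behind it (ctrl.tcp_to_grasp is the y of the grasp point in the tool frame, in m); y points along the fingers, x is the direction in which the jaws open and shut, and the axes are right-handed (so a half turn about y gives the same grasp; the last joint's range is limited). The gripper opens to 87 mm and grips with 3 to 60 N. Pads are 19 mm wide; open, the fingers measure 117 mm over their backs; the gripper's body (75 mm by 190 mm) begins 51 mm behind the grasp point.
Start: joints at [1.332, 0.321, -0.07, 1.45, 0.023, 1.371, -0.057], TCP at [0.163, -0.629, 0.223] pointing down, gripper open.
Joint ranges: [-2.86, 2.86], [-0.3, 2.09], [-1.38, 1.24], [0.06, 2.45], [-1.56, 4.7], [0.09, 2.05], [-2.69, 2.69]. Speed limits (rad/s): [2.57, 2.57, 3.14, 3.14, 3.14, 3.14, 3.14].

INTERFACE

Orientations are given as a rotation vector (axis times angle).
In Python, from bench import ctrl, get_image, workorder gives the robot as it stands.
- The arm moves only by the tool drive_tool, never from a script. Its argument "increments" is text: rows parted by semicolons, each of 5 numbers parted by spaces: the shift along the tool's x, y, z in mm, then the turn about the tool's y in degrees, then the closure in counts, from 0 (fully open) to 255 (shut). In form: tx ty tz yaw fingers; .... A call has 1 to 20 rows; each row shifts and turns the commanded pose from where the row before left it, along the tool's axes as they then stand; what a row does not reach is not made up. A row lasts 1/8 s, in which the tool goes at most 62.5 mm and 10.7 degrees, less where a joint would pass 70% of its speed; a pose out of reach is approached as far as the arm can. A call is refused whole if a number of a shift passes 62.5 or a number of a turn 10.7, either way. A call with a gripper value outside its range is refused whole. The fingers move at their own pace and stop on an object; "squeeze" is the grip in N (left out, the last holds). Time passes only in rows, so rows that do not move let the fingers close. It gives the time, the measured TCP pose, the force and the opening at its end, in the units of the state.
- ctrl.get_state(): the state, without advancing time (a new reading comes with each control period).
- get_image(name): name is "side" or "top" or "wrist"; returns a dict with "img" (480x640x3 uint8, red, green, blue), "mtx" (3x3 intrinsics, pixels), "camera_from_world" (4x4, takes a point from world to camera coordinates). Camera axes: x right, y up, looking along -z (the intrinsics and any distortion apply to the point x, -y, -z); pixel columns grow to the right and rows downward; lengths in m; the calibration is good to about 2 mm. A picture is of the moment at which its call begins. There is no depth.
- workorder.close_job(): hands the job in, once; it reports no verdict.
The state is a dict: "time": time; "joint_positions": joint angles; "qd": joint speeds; "joint_torque": joint torques, N m; "position": TCP position; "tool_rot": TCP orientation; "ft_force": force on the tool from outside, world axes, zero at the start; "torque": the same for the moment, N m; "grip_width": opening from 0.0 (shut) to 1.0 (fully open).
Only numpy, scipy, OpenCV 4.12 (cv2) and the standard library are available. Lean on these libraries where they do the work, as an engineer would, in place of code of your own. Each camera call takes 0.05 s, during which the arm holds its last target.

TASK

One of the three identical gas canisters on the bar mat is still full, the other two are spent: heft them to find the heaviest. Set the two lighter ones down gently, upright and let go in the low steel returns tray, and finish still holding the heaviest one upright in the gripper, up in the air with its underside at least 10 cm above the counter and touching nothing else. Do not knock any canister over, and leave the cups, jar and bottle alone.

Things in the scene. Friction and masses are not known exactly. Their poses are not given: they have to be found in the camera images.
- canister_1: closed aluminium gas canister, upright on the mat, one of three alike: body 56 mm in diameter (foot 52), straight up to 88 mm, shoulder to 98 mm, then a black cap 32 mm wide up to 114 mm, the full height. Rigid. The full one weighs 0.59 to 0.81 kg, each of the others 0.2 to 0.42, and it may stand in any place. Origin: centre of its underside; z up its axis.
- canister_2: closed aluminium gas canister, upright on the mat, one of three alike: body 56 mm in diameter (foot 52), straight up to 88 mm, shoulder to 98 mm, then a black cap 32 mm wide up to 114 mm, the full height. Rigid. The full one weighs 0.59 to 0.81 kg, each of the others 0.2 to 0.42, and it may stand in any place. Origin: centre of its underside; z up its axis.
- canister_3: closed aluminium gas canister, upright on the mat, one of three alike: body 56 mm in diameter (foot 52), straight up to 88 mm, shoulder to 98 mm, then a black cap 32 mm wide up to 114 mm, the full height. Rigid. The full one weighs 0.59 to 0.81 kg, each of the others 0.2 to 0.42, and it may stand in any place. Origin: centre of its underside; z up its axis.
- tray: the returns tray: a low open steel tray fixed to the counter, 170 mm along its x, 280 mm along its y, rim 22 mm high, walls 4 mm thick, floor 4 mm thick (its upper face is 4 mm above the counter). Room for three canisters in a row along y, 85 mm apart. Origin: centre of its underside, on the counter; z up.
- mat: a flat black ribbed rubber bar mat fixed to the counter, 140 mm along its x, 360 mm along its y, 4 mm thick; the canisters start on it in a row along its y, about 120 mm apart. Origin: centre of its underside, on the counter; z up.
- cups: bystander: a nested stack of clear plastic cups, 73 mm wide, 107 mm tall, beyond the work. Origin: centre of its underside.
- jar: bystander: an amber glass jar with a metal lid, 70 mm wide, 90 mm tall, beyond the work. Origin: centre of its underside.
- bottle: bystander: a small green glass bottle, 52 mm wide, 140 mm tall, beyond the work. Origin: centre of its underside.

How it is judged:
At the end, for the whole second after the job is handed in: Heaviest canister gripped, underside over 9 cm up, within 0.35 rad of upright, still, touching nothing else; both lighter ones (under 0.5 kg: each presses on the tray with 1 to 4.9 N) stand on the tray floor inside the rim, within 0.1 rad of upright, at rest, untouched (((height (world z) of canister_1 above 0.09 m and angle between canister_1's own z axis and vertical below 0.35 rad and linear speed of canister_1 below 0.05 m/s and contact force between the fingers and canister_1 above 1 N and contact force between canister_1 and tray below 0.1 N and contact force between canister_1 and canister_2 below 0.1 N and contact force between canister_1 and canister_3 below 0.1 N and contact force between canister_1 and cups below 0.1 N and contact force between canister_1 and jar below 0.1 N and contact force between canister_1 and bottle below 0.1 N and (x of canister_2 in the frame of tray between -0.078 and 0.078 m and y of canister_2 in the frame of tray between -0.133 and 0.133 m and z of canister_2 in the frame of tray below 0.012 m and angle between canister_2's own z axis and vertical below 0.1 rad and linear speed of canister_2 below 0.03 m/s and contact force between canister_2 and tray between 1 and 4.9 N and contact force between each of the arm, the fingers and canister_2 below 0.1 N) and (x of canister_3 in the frame of tray between -0.078 and 0.078 m and y of canister_3 in the frame of tray between -0.133 and 0.133 m and z of canister_3 in the frame of tray below 0.012 m and angle between canister_3's own z axis and vertical below 0.1 rad and linear speed of canister_3 below 0.03 m/s and contact force between canister_3 and tray between 1 and 4.9 N and contact force between each of the arm, the fingers and canister_3 below 0.1 N)) or (height (world z) of canister_2 above 0.09 m and angle between canister_2's own z axis and vertical below 0.35 rad and linear speed of canister_2 below 0.05 m/s and contact force between the fingers and canister_2 above 1 N and contact force between canister_2 and tray below 0.1 N and contact force between canister_2 and canister_1 below 0.1 N and contact force between canister_2 and canister_3 below 0.1 N and contact force between canister_2 and cups below 0.1 N and contact force between canister_2 and jar below 0.1 N and contact force between canister_2 and bottle below 0.1 N and (x of canister_1 in the frame of tray between -0.078 and 0.078 m and y of canister_1 in the frame of tray between -0.133 and 0.133 m and z of canister_1 in the frame of tray below 0.012 m and angle between canister_1's own z axis and vertical below 0.1 rad and linear speed of canister_1 below 0.03 m/s and contact force between canister_1 and tray between 1 and 4.9 N and contact force between each of the arm, the fingers and canister_1 below 0.1 N) and (x of canister_3 in the frame of tray between -0.078 and 0.078 m and y of canister_3 in the frame of tray between -0.133 and 0.133 m and z of canister_3 in the frame of tray below 0.012 m and angle between canister_3's own z axis and vertical below 0.1 rad and linear speed of canister_3 below 0.03 m/s and contact force between canister_3 and tray between 1 and 4.9 N and contact force between each of the arm, the fingers and canister_3 below 0.1 N)) or (height (world z) of canister_3 above 0.09 m and angle between canister_3's own z axis and vertical below 0.35 rad and linear speed of canister_3 below 0.05 m/s and contact force between the fingers and canister_3 above 1 N and contact force between canister_3 and tray below 0.1 N and contact force between canister_3 and canister_1 below 0.1 N and contact force between canister_3 and canister_2 below 0.1 N and contact force between canister_3 and cups below 0.1 N and contact force between canister_3 and jar below 0.1 N and contact force between canister_3 and bottle below 0.1 N and (x of canister_1 in the frame of tray between -0.078 and 0.078 m and y of canister_1 in the frame of tray between -0.133 and 0.133 m and z of canister_1 in the frame of tray below 0.012 m and angle between canister_1's own z axis and vertical below 0.1 rad and linear speed of canister_1 below 0.03 m/s and contact force between canister_1 and tray between 1 and 4.9 N and contact force between each of the arm, the fingers and canister_1 below 0.1 N) and (x of canister_2 in the frame of tray between -0.078 and 0.078 m and y of canister_2 in the frame of tray between -0.133 and 0.133 m and z of canister_2 in the frame of tray below 0.012 m and angle between canister_2's own z axis and vertical below 0.1 rad and linear speed of canister_2 below 0.03 m/s and contact force between canister_2 and tray between 1 and 4.9 N and contact force between each of the arm, the fingers and canister_2 below 0.1 N)))); the arm keeps its last pose, push and grip.
It fails at once if a canister is knocked over (tilted more than 0.7 rad) (angle between any of canister_1, canister_2, canister_3's own z axis and vertical above 0.7 rad).
It fails at once if a canister is dropped from more than about 2 cm or sent flying (faster than 0.6 m/s while not held) ((linear speed of canister_1 above 0.6 m/s and contact force between the fingers and canister_1 below 0.1 N) or (linear speed of canister_2 above 0.6 m/s and contact force between the fingers and canister_2 below 0.1 N) or (linear speed of canister_3 above 0.6 m/s and contact force between the fingers and canister_3 below 0.1 N)).
It fails at once if the cups, jar or bottle is moved by more than 3 cm (distance of any of cups, jar, bottle from where it was at the start of the episode above 0.03 m).
It also fails if it takes over 72 s, if anything falls off the work surface, if the arm or the gripper's body presses on something with over 40 N, if the wrist force passes 120 N, or if a joint passes its speed limit or range.

## Working session

There is one attempt and no reset: what is moved stays moved. The work goes in short steps, Python scripts to look and compute and a tool call to move; the robot and the scene stay as the last step left them, time stands still between calls to the robot, and variables do not carry over. Pictures are saved under pics/ and viewed, and the job is handed in when it is done.

Besides the shell and the picture viewer there is one more tool, called as a command line: name --argument value ..., lists and objects as JSON in quotes. drive_tool: Moves the arm, as the interface text tells. Its arguments: {"type":"object","properties":{"increments":{"type":"string"},"squeeze":{"type":"number"}},"required":["increments"]}

```bash
mkdir -p pics
python3 - <<'E'
from bench import ctrl,get_image
import cv2
print(ctrl.get_state(), ctrl.tcp_to_grasp)
for n in ("side","top"):
    d=get_image(n); cv2.imwrite(f"pics/{n}0.png",d["img"][:,:,::-1]); print(n,d["mtx"].tolist(),d["camera_from_world"].round(4).tolist())
E
```

```text
{'time': 0.0, 'joint_positions': array([ 1.33214364,  0.32181925, -0.07008492,  1.45164432,  0.0225968 ,
        1.37080299, -0.05687984]), 'qd': array([ 1.33332096e-05, -1.36552884e-03, -8.37839707e-04, -5.71815439e-04,
        5.69457820e-04,  4.57596325e-04,  3.06993275e-04]), 'joint_torque': array([-7.81028521e-04, -4.91299438e+01, -4.04430740e-01, -3.12535250e+01,
       -6.39495696e-02,  4.35906218e-02,  1.52130874e-04]), 'position': array([ 0.16236286, -0.62883485,  0.22147936]), 'tool_rot': array([-1.31712665,  1.02210029, -1.01952034]), 'ft_force': array([ 0.47618018,  0.49045483, -0.02898111]), 'torque': array([-0.02257812,  0.05017499, -0.02832069]), 'grip_width': 1.006967554687997} -0.0187
side [[611.6386182089465, 0.0, 314.4967403954042], [0.0, 611.6386182089465, 249.5977017126406], [0.0, 0.0, 1.0]] [[-0.7681, -0.6403, 0.0047, 0.4765], [0.45, -0.5346, 0.7153, -0.3308], [-0.4555, 0.5516, 0.6988, -1.1323], [0.0, 0.0, 0.0, 1.0]]
top [[470.99589299222265, 0.0, 324.7332477948304], [0.0, 470.99589299222265, 235.08019839481787], [0.0, 0.0, 1.0]] [[-0.0284, -0.9996, 0.0069, 0.0146], [0.9928, -0.0274, 0.117, -0.6212], [-0.1167, 0.0102, 0.9931, -1.0222], [0.0, 0.0, 0.0, 1.0]]
```

View pics/top0.png

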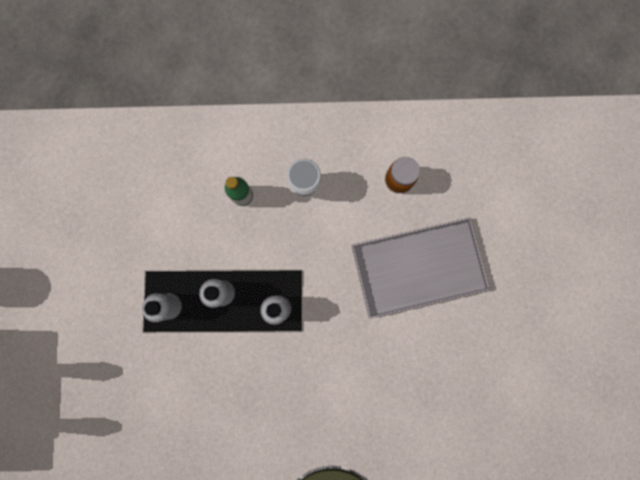

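View pics/side0.png

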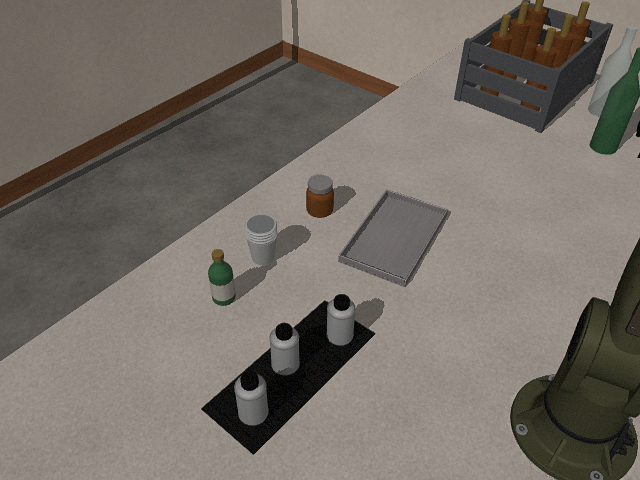

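The top view shows the mat on the left with canister caps at about (153,307), (211,293) and (274,310). The tray is near (422,267), and the bottle, cups and jar are up the picture, beyond the work. The side view agrees. Next I'll enlarge both and measure.

```bash
cat > h.py <<'E'
import numpy as np,cv2
from bench import ctrl,get_image
def ray(d,uv):
    K=d["mtx"];T=d["camera_from_world"];u,v=uv
    c=np.array([(u-K[0,2])/K[0,0],-(v-K[1,2])/K[1,1],-1.])
    R=T[:3,:3];return -R.T@T[:3,3],R.T@c
def onz(d,uv,z):
    o,r=ray(d,uv);return o+r*(z-o[2])/r[2]
def px(d,p):
    K=d["mtx"];T=d["camera_from_world"];c=T[:3,:3]@np.array(p)+T[:3,3]
    return np.array([K[0,2]+K[0,0]*c[0]/-c[2],K[1,2]+K[1,1]*-c[1]/-c[2]])
E
python3 - <<'E'
from h import *
t=get_image("top");s=get_image("side");w=get_image("wrist")
cv2.imwrite("pics/wrist1.png",w["img"][:,:,::-1])
a=cv2.resize(t["img"][255:345,130:315],None,fx=4.2,fy=4.2,interpolation=cv2.INTER_CUBIC)
cv2.imwrite("pics/top1.png",a[:,:,::-1])
a=cv2.resize(s["img"][280:460,195:385],None,fx=3.3,fy=3.3,interpolation=cv2.INTER_CUBIC)
cv2.imwrite("pics/side1.png",a[:,:,::-1])
for uv in [(147,271),(302,271),(302,331),(144,331)]: print("mat",onz(t,uv,.004).round(3))
for uv in [(353,245),(472,219),(495,290),(370,317)]: print("tray",onz(t,uv,.022).round(3))
for uv in [(153,307),(211,293),(274,310)]: print("cap",onz(t,uv,.118).round(3))
for uv in [(250,374),(284.5,325),(342,297)]: print("cap s",onz(s,uv,.118).round(3))
E
```

```text
mat [0.554 0.406 0.004]
mat [0.544 0.051 0.004]
mat [0.408 0.054 0.004]
mat [0.419 0.411 0.004]
tray [ 0.599 -0.067  0.022]
tray [ 0.651 -0.341  0.022]
tray [ 0.488 -0.383  0.022]
tray [ 0.436 -0.099  0.022]
cap [0.474 0.351 0.118]
cap [0.499 0.233 0.118]
cap [0.461 0.106 0.118]
cap s [0.477 0.35  0.118]
cap s [0.504 0.229 0.118]
cap s [0.464 0.104 0.118]
```

View pics/top1.png

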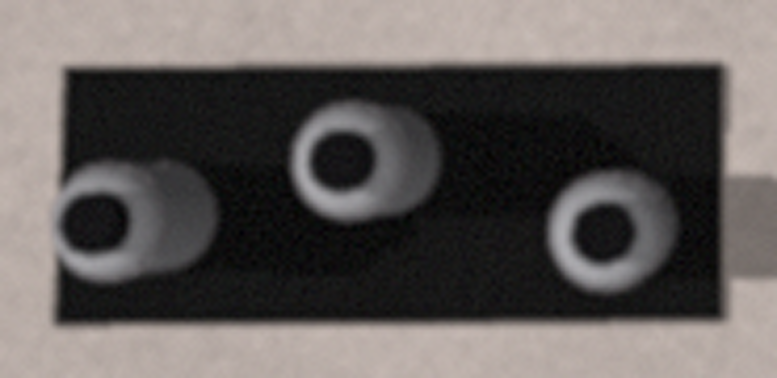

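View pics/side1.png

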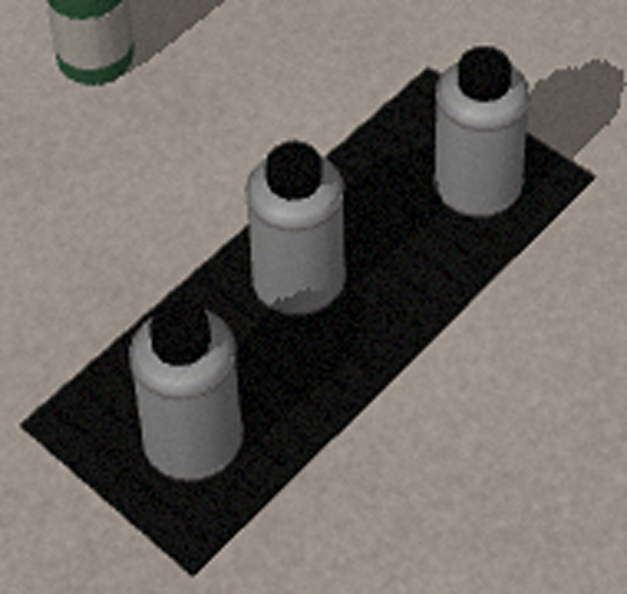

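View pics/wrist1.png

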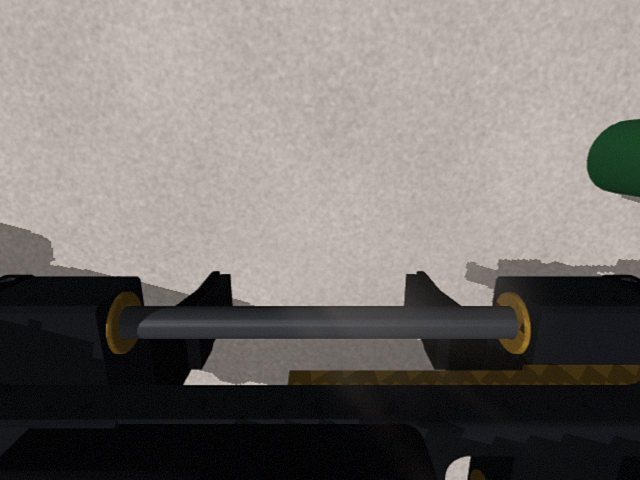

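The wrist view shows bare counter with only a green bottle edge at the top right, so the arm does start at -y. The cap heights and sizes agree between the two views within 3 to 4 mm. Next: tool axes and the moves.

```bash
cat >> h.py <<'E'
from scipy.spatial.transform import Rotation as Ro
def tool():
    s=ctrl.get_state();return s,Ro.from_rotvec(s["tool_rot"]).as_matrix()
def to(p):
    s,R=tool();print("t",round(s["time"],2),"pos",s["position"].round(4),"tool mm to",p,(1000*R.T@(np.array(p)-s["position"])).round(1),
     "xdir deg",np.degrees(np.arctan2(R[1,0],R[0,0])).round(1),"f",s["ft_force"].round(2),"w",round(s["grip_width"]*87,1))
E
python3 - <<'E'
from h import *
s,R=tool();print(R.round(3)); to([.475,-.3,.223])
E
```

```text
[[ 0.25  -0.     0.968]
 [-0.968  0.001  0.25 ]
 [-0.001 -1.    -0.   ]]
t 0.25 pos [ 0.1625 -0.6291  0.222 ] tool mm to [0.475, -0.3, 0.223] [-240.5   -0.8  384.9] xdir deg -75.5 f [-0.27 -0.62 -0.36] w 86.9
```

drive_tool --increments "-24 0 38 0 0;-24 0 38 0 0;-24 0 38 0 0;-24 0 38 0 0;-24 0 38 0 0;-24 0 38 0 0;-24 0 38 0 0;-24 0 38 0 0;-24 0 38 0 0;-24 0 38 0 0;0 0 0 -9.4 0;0 0 0 -9.4 0;0 0 0 -9.4 0;0 0 0 -9.4 0;0 0 0 -9.4 0;0 0 0 -9.4 0;0 0 0 -9.4 0;0 0 0 -9.4 0;0 0 0 0 0"

```text
time: 2.62
position: [0.4703, -0.302, 0.2225]
tool_rot: [-1.571, 0.006, -0.006]
ft_force: [-0.6, 0.9, -0.1]
grip_width: 0.999
```

Run:
```python
from h import *
to([.462,.105,.223]);print(tool()[1].round(3),tool()[0]["joint_positions"].round(2))
```

```text
t 2.62 pos [ 0.4703 -0.302   0.2225] tool mm to [0.462, 0.105, 0.223] [-11.3  -0.5 406.9] xdir deg -0.4 f [-0.58  0.91 -0.08] w 86.9
[[ 1.    -0.     0.007]
 [-0.007  0.     1.   ]
 [-0.    -1.     0.   ]] [ 0.95  0.16 -0.47  1.67  0.07  1.34  0.46]
```

drive_tool --increments "0 0 40 0 0;-1 0 40 0 0;-1 0 40 0 0;-1 0 40 0 0;-2 0 40 0 0;-2 0 40 0 0;-2 0 40 0 0;-2 0 40 0 0;0 0 40 0 0;0 0 40 0 0;0 0 7 0 0;0 0 0 0 0"

```text
time: 4.12
position: [0.4617, 0.1049, 0.2225]
tool_rot: [-1.571, 0.005, -0.005]
ft_force: [0.4, -0.7, 0.2]
grip_width: 1.0
```

Run:
```python
from h import *
to([.462,.105,.056]);w=get_image("wrist")
cv2.imwrite("pics/wrist2.png",w["img"][:,:,::-1])
print(px(w,[.462,.105,.118]))
```

```text
t 4.12 pos [0.4617 0.1049 0.2225] tool mm to [0.462, 0.105, 0.056] [  0.3 166.5   0.2] xdir deg -0.4 f [ 0.41 -0.75  0.22] w 87.0
[318.3610251  237.35635126]
```

View pics/wrist2.png

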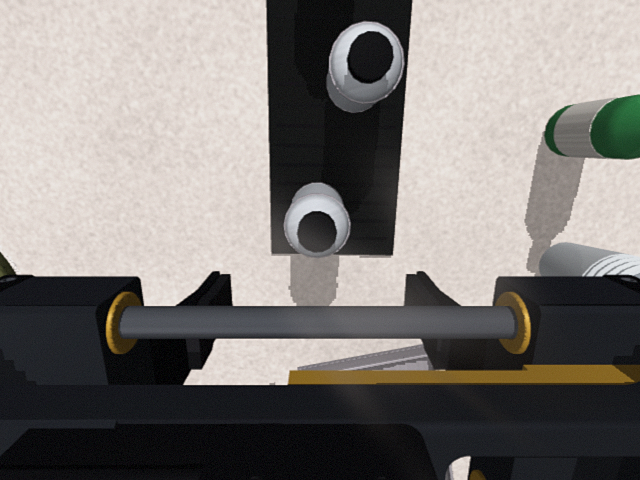

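The wrist view shows C's cap at (318,231), against (318,237) predicted, and B's cap at (372,57). It agrees to a few mm, so I'll solve for both.

Run:
```python
from h import *
w=get_image("wrist")
g=cv2.cvtColor(w["img"],cv2.COLOR_RGB2GRAY)
m=((g<60)*255).astype(np.uint8)
n,l,st,c=cv2.connectedComponentsWithStats(m)
for i in range(1,n):
    if 800<st[i,4]<4000: print(st[i],c[i].round(1),onz(w,c[i],.118).round(4))
```

```text
[ 347   30   46   52 1842] [369.4  55.4] [0.4985 0.2347 0.118 ]
[ 591  105   49   52 1355] [612.1 137.7] [0.6788 0.1784 0.118 ]
[ 298  210   39   38 1040] [317.7 227.7] [0.4616 0.1119 0.118 ]
[ 405  272   56   35 1087] [425.2 291.7] [0.5503 0.0567 0.118 ]
```

drive_tool --increments "0 22 2 0 0;0 22 0 0 0;0 22 0 0 0;0 22 0 0 0;0 22 0 0 0;0 22 0 0 0;0 22 0 0 0;0 12 0 0 0;0 0 0 0 0;0 0 0 0 50;0 0 0 0 70;0 0 0 0 85;0 0 0 0 100;0 0 0 0 255;0 0 0 0 255;0 0 0 0 255;0 0 0 0 255" --squeeze 40

```text
time: 6.35
position: [0.4608, 0.1071, 0.0566]
tool_rot: [-1.571, 0.006, -0.003]
ft_force: [-4.8, -1.0, 6.0]
grip_width: 0.634
```

Run:
```python
from h import *
to([.462,.107,.056])
```

```text
t 6.35 pos [0.4608 0.1071 0.0566] tool mm to [0.462, 0.107, 0.056] [ 1.2  0.6 -0.1] xdir deg -0.3 f [-4.82 -1.04  6.02] w 55.2
```

drive_tool --increments "0 -5 0 0 255;0 -10 0 0 255;0 -15 0 0 255;0 -20 0 0 255;0 -20 0 0 255;0 -20 0 0 255;0 -20 0 0 255;0 -15 0 0 255;0 -10 0 0 255;0 -5 0 0 255;0 0 0 0 255;0 0 0 0 255;0 0 0 0 255"

```text
time: 7.98
position: [0.4613, 0.1071, 0.196]
tool_rot: [-1.571, 0.005, -0.003]
ft_force: [-0.3, 0.2, -7.4]
grip_width: 0.636
```

Run:
```python
from h import *
for i in range(5):
    s=get_image("side");print(ctrl.get_state()["ft_force"].round(2))
to([.528,-.139,.200])
cv2.imwrite("pics/side3.png",s["img"][150:450,150:550,::-1])
```

```text
[ 1.13  0.34 -7.32]
[ 0.19 -0.74 -7.61]
[-0.11  0.44 -8.  ]
[ 0.65 -0.15 -7.09]
[-0.96  0.06 -7.39]
t 8.22 pos [0.4616 0.1071 0.1964] tool mm to [0.528, -0.139, 0.2] [  67.7   -3.6 -245.7] xdir deg -0.3 f [-0.96  0.06 -7.39] w 55.1
```

View pics/side3.png

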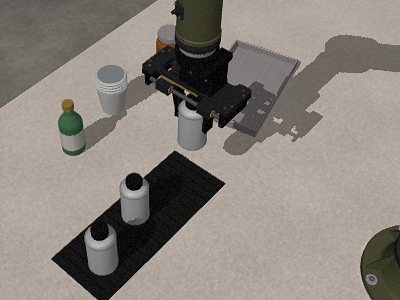

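The side view shows C lifted clear and upright in the fingers, at (190,125) in the crop. It reads about 7.4 N (0.75 kg), so C is the full one. I'll put it back on the mat and move the other two.

drive_tool --increments "0 5 0 0 255;0 15 0 0 255;0 20 0 0 255;0 25 0 0 255;0 25 0 0 255;0 20 0 0 255;0 14 0 0 255;0 7 0 0 255;0 3 0 0 255;0 2 0 0 255;0 2 0 0 255;0 0 0 0 255;0 0 0 0 255"

```text
time: 9.85
position: [0.4619, 0.1071, 0.0587]
tool_rot: [-1.571, 0.004, -0.005]
ft_force: [0.2, -0.0, -8.2]
grip_width: 0.628
```

Run:
```python
from h import *
to([.462,.107,.056])
```

```text
t 9.85 pos [0.4619 0.1071 0.0587] tool mm to [0.462, 0.107, 0.056] [ 0.1  2.7 -0.1] xdir deg -0.3 f [ 0.17 -0.04 -8.17] w 54.6
```

drive_tool --increments "0 1 0 0 255;0 1 0 0 255;0 0.5 0 0 255;0 0 0 0 255"

```text
time: 10.35
position: [0.4618, 0.1071, 0.0566]
tool_rot: [-1.571, 0.004, -0.004]
ft_force: [-3.5, -1.1, 3.1]
grip_width: 0.635
```

drive_tool --increments "0 0 0 0 80;0 0 0 0 60;0 0 0 0 0;0 0 0 0 0;0 -20 0 0 0;0 -25 0 0 0;0 -25 0 0 0;0 -25 0 0 0;0 -25 0 0 0;0 -25 0 0 0;0 -20 0 0 0;8 0 25 0 0;10 0 33 0 0;10 0 33 0 0;10 0 34 0 0;0 0 0 0 0;0 0 0 0 0"

```text
time: 12.48
position: [0.5003, 0.2312, 0.2207]
tool_rot: [-1.572, 0.005, -0.004]
ft_force: [0.1, -0.6, 0.2]
grip_width: 1.0
```

Run:
```python
from h import *
to([.50,.232,.056]);t=get_image("top");w=get_image("wrist")
cv2.imwrite("pics/wrist4.png",w["img"][:,:,::-1]);cv2.imwrite("pics/top4.png",t["img"][200:400,100:500,::-1])
print(px(w,[.5,.232,.118]))
```

```text
t 12.47 pos [0.5003 0.2312 0.2207] tool mm to [0.5, 0.232, 0.056] [ -0.2 164.7   0.9] xdir deg -0.3 f [ 0.11 -0.63  0.16] w 87.0
[317.40642186 236.30435803]
```

View pics/wrist4.png

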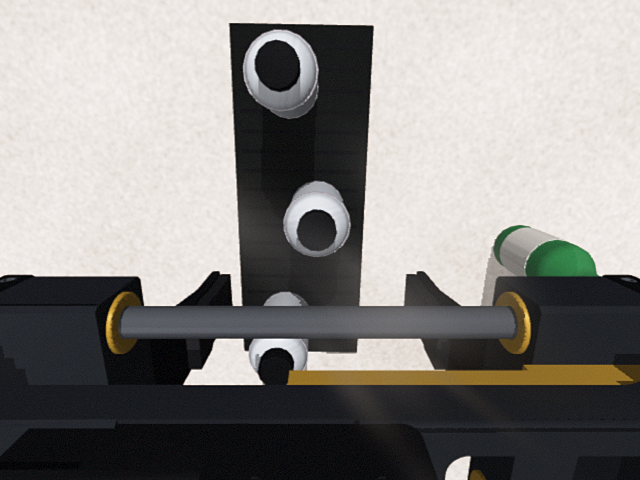

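View pics/top4.png

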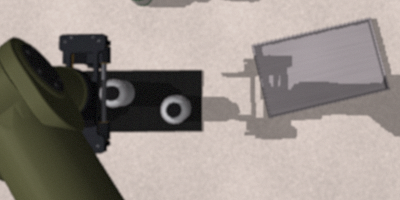

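B's cap is at (316,229), with the same small offset as C had. C is upright on the mat at (175,108) in the top crop. I'll grasp B with a 2 mm correction.

drive_tool --increments "0 22 3 0 0;0 22 0 0 0;0 22 0 0 0;0 22 0 0 0;0 22 0 0 0;0 22 0 0 0;0 22 0 0 0;0 10.5 0 0 0;0 0 0 0 0;0 0 0 0 50;0 0 0 0 70;0 0 0 0 85;0 0 0 0 100;0 0 0 0 255;0 0 0 0 255;0 0 0 0 255"

```text
time: 14.58
position: [0.5, 0.235, 0.0567]
tool_rot: [-1.571, 0.005, -0.004]
ft_force: [-3.0, -1.0, 4.3]
grip_width: 0.638
```

drive_tool --increments "0 -5 0 0 255;0 -10 0 0 255;0 -15 0 0 255;0 -20 0 0 255;0 -20 0 0 255;0 -20 0 0 255;0 -20 0 0 255;0 -20 0 0 255;0 -15 0 0 255;0 -10 0 0 255;0 -5 0 0 255;0 0 0 0 255;0 0 0 0 255;0 0 0 0 255"

```text
time: 16.32
position: [0.5001, 0.2348, 0.216]
tool_rot: [-1.571, 0.005, -0.003]
ft_force: [-0.3, -0.3, -2.6]
grip_width: 0.633
```

Run:
```python
from h import *
for i in range(3):
    s=get_image("side");print(ctrl.get_state()["ft_force"].round(2))
to([.559,-.306,.216])
cv2.imwrite("pics/side5.png",s["img"][150:450,150:550,::-1])
```

```text
[ 0.52 -0.31 -2.7 ]
[-0.31  0.37 -2.52]
[-0.84  0.75 -3.37]
t 16.48 pos [0.5003 0.2348 0.2163] tool mm to [0.559, -0.306, 0.216] [ 6.170e+01  3.000e-01 -5.405e+02] xdir deg -0.3 f [-0.84  0.75 -3.37] w 55.4
```

View pics/side5.png

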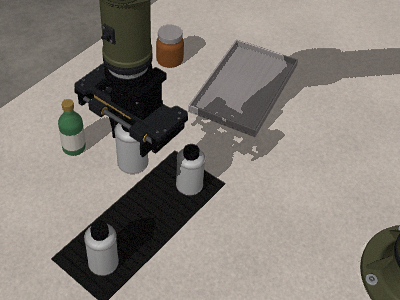

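B weighs about 2.8 N, so it's a spent one. Over to the far tray slot.

drive_tool --increments "2 0 -15 0 255;3 0 -25 0 255;4 0 -30 0 255;4 0 -38 0 255;4 0 -38 0 255;4 0 -38 0 255;4 0 -38 0 255;4 0 -38 0 255;4 0 -38 0 255;4 0 -38 0 255;4 0 -38 0 255;4 0 -38 0 255;4 0 -38 0 255;4 0 -38 0 255;4 0 -30 0 255;3 0 -15 0 255;2 0 -8 0 255;0 0 0 0 255;0 0 0 0 255"

```text
time: 18.85
position: [0.5598, -0.3048, 0.2168]
tool_rot: [-1.57, 0.003, -0.003]
ft_force: [-0.7, 0.4, -2.1]
grip_width: 0.637
```

Run:
```python
from h import *
to([.559,-.306,.0575]);t=get_image("top")
cv2.imwrite("pics/top6.png",t["img"][180:380,250:650,::-1])
```

```text
t 18.85 pos [ 0.5598 -0.3048  0.2168] tool mm to [0.559, -0.306, 0.0575] [ -0.8 159.3  -1.3] xdir deg -0.2 f [-0.67  0.43 -2.1 ] w 55.4
```

View pics/top6.png

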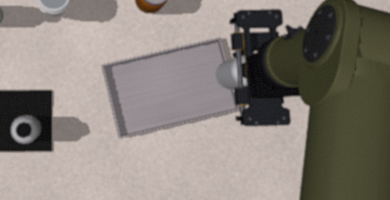

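The top crop shows the held canister at the tray's right end near (228,72), with the perspective shift expected at that height. Lowering.

drive_tool --increments "0 8 0 0 255;0 18 0 0 255;0 25 0 0 255;0 25 0 0 255;0 25 0 0 255;0 20 0 0 255;0 15 0 0 255;0 10 0 0 255;0 6 0 0 255;0 3 0 0 255;0 2 0 0 255;0 1 0 0 255;0 1 0 0 255;0 0.5 0 0 255;0 0 0 0 255;0 0 0 0 255"

```text
time: 20.9
position: [0.5595, -0.3065, 0.0571]
tool_rot: [-1.571, 0.004, -0.004]
ft_force: [0.5, 0.7, -2.5]
grip_width: 0.634
```

drive_tool --increments "0 1 0 0 255;0 0 0 0 255;0 0 0 0 255"

```text
time: 21.28
position: [0.5596, -0.3066, 0.0567]
tool_rot: [-1.571, 0.004, -0.004]
ft_force: [-2.4, 0.5, 3.2]
grip_width: 0.638
```

drive_tool --increments "0 0 0 0 80;0 0 0 0 60;0 0 0 0 0;0 0 0 0 0;0 -20 0 0 0;0 -25 0 0 0;0 -25 0 0 0;0 -25 0 0 0;0 -25 0 0 0;0 -25 0 0 0;0 -20 0 0 0;0 0 0 0 0"

```text
time: 22.78
position: [0.5606, -0.3067, 0.2236]
tool_rot: [-1.573, 0.002, -0.007]
ft_force: [0.5, 0.5, 0.5]
grip_width: 0.998
```

drive_tool --increments "0 0 20 0 0;-5 0 36 0 0;-5 0 40 0 0;-5 0 40 0 0;-5 0 40 0 0;-5 0 40 0 0;-5 0 40 0 0;-5 0 40 0 0;-5 0 40 0 0;-5 0 40 0 0;-5 0 40 0 0;-5 0 40 0 0;-5 0 40 0 0;-5 0 40 0 0;-5 0 40 0 0;-5 0 40 0 0;-5 0 30 0 0;-5 0 12 0 0;0 0 0 0 0;0 0 0 0 0"

```text
time: 25.28
position: [0.4785, 0.3504, 0.2207]
tool_rot: [-1.572, 0.006, -0.006]
ft_force: [0.5, -0.1, -0.6]
grip_width: 1.001
```

Run:
```python
from h import *
to([.475,.352,.056]);t=get_image("top");w=get_image("wrist")
cv2.imwrite("pics/wrist7.png",w["img"][:,:,::-1]);cv2.imwrite("pics/top7.png",t["img"][150:350,150:550,::-1])
print(px(w,[.475,.351,.118]))
```

```text
t 25.27 pos [0.4785 0.3504 0.2207] tool mm to [0.475, 0.352, 0.056] [ -3.5 164.7   1.8] xdir deg -0.4 f [ 0.54 -0.12 -0.57] w 87.1
[313.0826686  237.07463216]
```

View pics/wrist7.png

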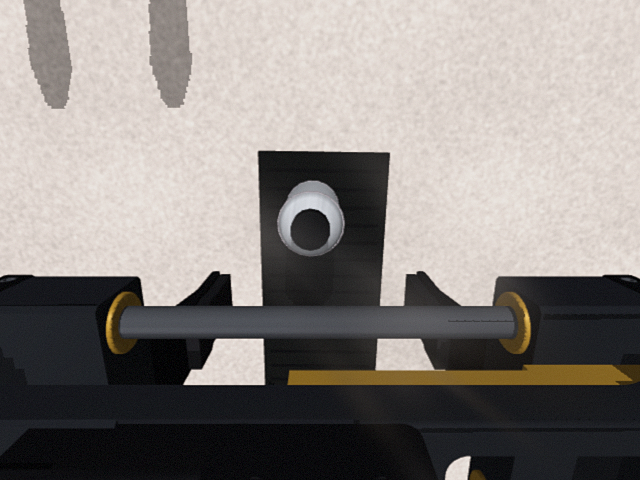

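View pics/top7.png

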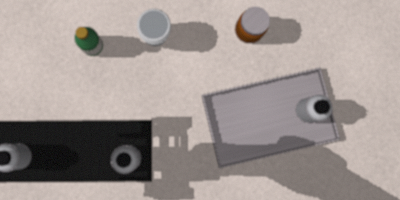

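B stands upright in the tray at (318,107) in the crop. A's cap is at (311,229) in the wrist view, so I need 4 mm in -x and +y. Grasping A.

drive_tool --increments "-4 22 4 0 0;0 22 0 0 0;0 22 0 0 0;0 22 0 0 0;0 22 0 0 0;0 22 0 0 0;0 22 0 0 0;0 10.5 0 0 0;0 0 0 0 0;0 0 0 0 50;0 0 0 0 70;0 0 0 0 85;0 0 0 0 100;0 0 0 0 255;0 0 0 0 255;0 0 0 0 255"

```text
time: 27.38
position: [0.4733, 0.3562, 0.0567]
tool_rot: [-1.571, 0.005, -0.003]
ft_force: [-4.7, -0.6, 5.2]
grip_width: 0.632
```

drive_tool --increments "0 -5 0 0 255;0 -10 0 0 255;0 -15 0 0 255;0 -20 0 0 255;0 -20 0 0 255;0 -20 0 0 255;0 -20 0 0 255;0 -20 0 0 255;0 -15 0 0 255;0 -10 0 0 255;0 -5 0 0 255;0 0 0 0 255;0 0 0 0 255;0 0 0 0 255"

```text
time: 29.12
position: [0.4738, 0.3558, 0.2159]
tool_rot: [-1.571, 0.005, -0.004]
ft_force: [0.4, -0.0, -3.7]
grip_width: 0.636
```

Run:
```python
from h import *
for i in range(3):
    s=get_image("side");print(ctrl.get_state()["ft_force"].round(2))
to([.528,-.139,.216])
cv2.imwrite("pics/side8.png",s["img"][150:450,150:550,::-1])
```

```text
[-0.69  0.46 -4.26]
[-0.16 -0.13 -3.68]
[-1.27  0.13 -4.07]
t 29.27 pos [0.4739 0.356  0.2162] tool mm to [0.528, -0.139, 0.216] [ 5.680e+01  3.000e-01 -4.947e+02] xdir deg -0.3 f [-1.27  0.13 -4.07] w 55.3
```

View pics/side8.png

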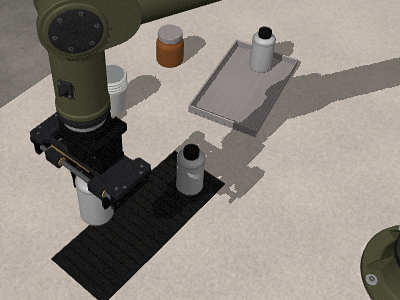

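A weighs about 3.9 N, so it's spent too. It passes over C with about 45 mm clearance on the way to the near tray slot.

drive_tool --increments "2 0 -15 0 255;3 0 -25 0 255;4 0 -30 0 255;4 0 -38 0 255;4 0 -38 0 255;4 0 -38 0 255;4 0 -38 0 255;4 0 -38 0 255;4 0 -38 0 255;4 0 -38 0 255;4 0 -38 0 255;4 0 -38 0 255;4 0 -38 0 255;4 0 -25 0 255;3 0 -12 0 255;1 0 -8 0 255;0 0 0 0 255;0 0 0 0 255"

```text
time: 31.52
position: [0.5285, -0.1377, 0.2166]
tool_rot: [-1.57, 0.003, -0.003]
ft_force: [0.3, 0.8, -3.5]
grip_width: 0.635
```

drive_tool --increments "0 8 0 0 255;0 18 0 0 255;0 25 0 0 255;0 25 0 0 255;0 25 0 0 255;0 20 0 0 255;0 15 0 0 255;0 10 0 0 255;0 6 0 0 255;0 3 0 0 255;0 2 0 0 255;0 1 0 0 255;0 1 0 0 255;0 0 0 0 255;0 0 0 0 255"

```text
time: 33.4
position: [0.5284, -0.1393, 0.0576]
tool_rot: [-1.571, 0.004, -0.004]
ft_force: [-0.5, 0.3, -3.8]
grip_width: 0.638
```

drive_tool --increments "0 1 0 0 255;0 0.5 0 0 255;0 0 0 0 255;0 0 0 0 255"

```text
time: 33.9
position: [0.5285, -0.1393, 0.0566]
tool_rot: [-1.571, 0.004, -0.004]
ft_force: [-2.6, 1.1, 6.1]
grip_width: 0.63
```

drive_tool --increments "0 0 0 0 80;0 0 0 0 60;0 0 0 0 0;0 0 0 0 0;0 -20 0 0 0;0 -25 0 0 0;0 -25 0 0 0;0 -25 0 0 0;0 -25 0 0 0;0 -25 0 0 0;0 -20 0 0 0;0 0 0 0 0"

```text
time: 35.4
position: [0.5297, -0.1392, 0.2238]
tool_rot: [-1.573, 0.001, -0.007]
ft_force: [-0.3, 0.3, -0.2]
grip_width: 1.003
```

drive_tool --increments "-5 0 20 0 0;-8 0 34 0 0;-10 0 36 0 0;-10 0 36 0 0;-10 0 36 0 0;-10 0 36 0 0;-10 0 30 0 0;-4 0 19 0 0;0 0 0 0 0;0 0 0 0 0"

```text
time: 36.65
position: [0.4622, 0.1075, 0.2204]
tool_rot: [-1.571, 0.005, -0.004]
ft_force: [0.3, -0.7, 0.5]
grip_width: 1.003
```

Run:
```python
from h import *
to([.4615,.108,.056]);t=get_image("top");w=get_image("wrist")
cv2.imwrite("pics/wrist9.png",w["img"][:,:,::-1]);cv2.imwrite("pics/top9.png",t["img"][150:350,200:600,::-1])
```

```text
t 36.65 pos [0.4622 0.1075 0.2204] tool mm to [0.4615, 0.108, 0.056] [ -0.6 164.4   0.6] xdir deg -0.3 f [ 0.3  -0.73  0.54] w 87.2
```

View pics/wrist9.png

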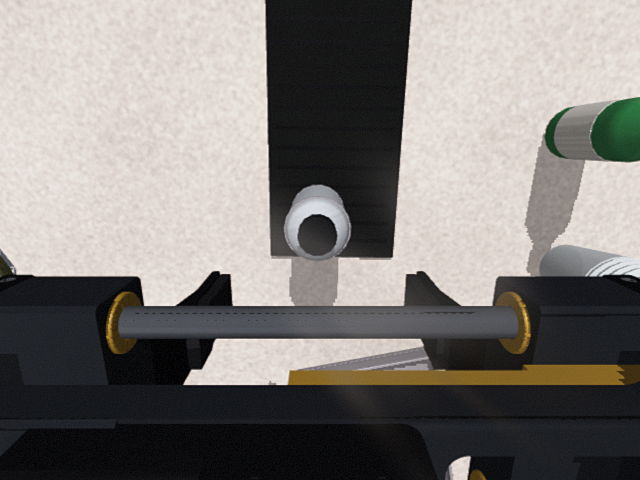

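View pics/top9.png

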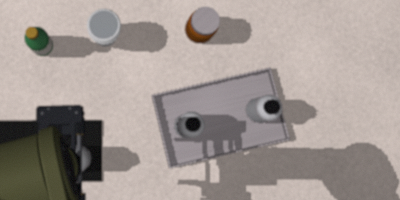

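Both spent canisters stand upright inside the tray, with caps at (193,124) and (271,107) in the crop. C is centred under the gripper, with its cap at (318,234). I'll pick up C and hold it.

drive_tool --increments "0 22 0.5 0 0;0 22 0 0 0;0 22 0 0 0;0 22 0 0 0;0 22 0 0 0;0 22 0 0 0;0 22 0 0 0;0 10.5 0 0 0;0 0 0 0 0;0 0 0 0 50;0 0 0 0 70;0 0 0 0 85;0 0 0 0 100;0 0 0 0 255;0 0 0 0 255;0 0 0 0 255"

```text
time: 38.75
position: [0.4619, 0.1085, 0.0566]
tool_rot: [-1.572, 0.006, -0.003]
ft_force: [-4.8, -1.1, 5.7]
grip_width: 0.629
```

drive_tool --increments "0 -5 0 0 255;0 -10 0 0 255;0 -15 0 0 255;0 -20 0 0 255;0 -20 0 0 255;0 -20 0 0 255;0 -20 0 0 255;0 -20 0 0 255;0 -15 0 0 255;0 -10 0 0 255;0 -5 0 0 255;0 0 0 0 255;0 0 0 0 255;0 0 0 0 255;0 0 0 0 255;0 0 0 0 255"

```text
time: 40.75
position: [0.4627, 0.1086, 0.2164]
tool_rot: [-1.571, 0.004, -0.004]
ft_force: [0.3, -0.7, -6.9]
grip_width: 0.631
```

Run:
```python
from h import *
for i in range(3):
    s=get_image("side");print(ctrl.get_state()["ft_force"].round(2))
to([.462,.108,.216]);t=get_image("top")
im=np.hstack([cv2.resize(s["img"][130:430,150:550],(400,300)),cv2.resize(t["img"][140:440,200:600],(400,300))])
cv2.imwrite("pics/end10.png",im[:,:,::-1])
# tray coords of placed caps
m=((cv2.cvtColor(t["img"],cv2.COLOR_RGB2GRAY)<45)*255).astype(np.uint8)
n,l,st,c=cv2.connectedComponentsWithStats(m[200:320,340:500])
a=np.radians(10.6);R=np.array([[np.cos(a),np.sin(a)],[-np.sin(a),np.cos(a)]])
for i in range(1,n):
    if 100<st[i,4]<600:
        p=onz(t,c[i]+[340,200],.118);print(st[i],p.round(3),"tray",(R@(p[:2]-[.5435,-.2225])).round(3))
```

```text
[ 0.66 -0.02 -7.28]
[ 1.32 -1.17 -7.37]
[ 0.23  0.39 -6.46]
t 40.9 pos [0.4627 0.1086 0.2165] tool mm to [0.462, 0.108, 0.216] [-0.7  0.5 -0.6] xdir deg -0.3 f [ 0.23  0.39 -6.46] w 55.2
[125  51  15  12 146] [ 0.559 -0.304  0.118] tray [ 0.    -0.083]
[ 46  68  14  13 149] [ 0.528 -0.139  0.118] tray [0.    0.085]
```

View pics/end10.png

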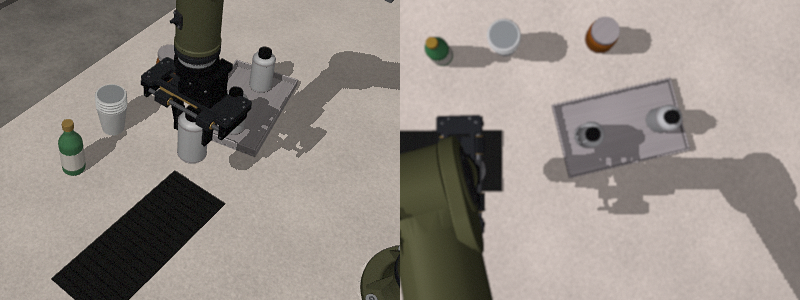

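The side half shows C held upright in the air at (192,138) over an empty mat. The top half shows both spent canisters standing in the tray at (593,134) and (672,117), with the bystanders where they were. Handing in.

Run:
```python
from bench import workorder
print(workorder.close_job())
```

```text
the job is handed in; nothing more can be done
None
```

I found the full canister, put the two spent ones in the returns tray, and handed the job in at about 41 s with the full one held in the gripper. The hand-in gave no verdict.

- **Weights:** I lifted each canister and read the wrist force. The one at the tray end of the mat read about 7.4 N (0.75 kg), the middle one about 2.8 N and the far one about 3.9 N. The full one is therefore the canister at the tray end.
- **Spent canisters:** In the last pictures both stand upright and released, at tray positions of about (0.000, -0.083) m and (0.000, 0.085) m, well inside the rim.
- **Full canister:** It is upright with its underside about 16 cm above the counter, touching only the fingers. At the end it read about 7 N at the wrist with a 40 N grip.
- **Bystanders:** By eye, the cups, jar and bottle stand where they were in the last pictures.
- **Measurement spread:** The side and top views differed by up to about 5 mm on the canister positions, and the wrist view put them a few mm further in y. I shifted the grasps by 2 to 4 mm to suit. No check failed.

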